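Restock the shaker lane, oldest in front

TASK

Restock the shaker lane of the two-lane rack so that the older shaker gets used first: bring the shaker that stands in the rack forward to the front end of its lane, close to the low lip on the robot's side, and let go of it; only then take the new shaker from the counter in front of the grill and stand it behind the first one in the same lane. Both shakers end upright on the lane floor, and the spice jar in the other lane stays where it is.

Things in the scene. Friction and masses are not known exactly. Their poses are not given: they have to be found in the camera images.
- rack: Fixed two-lane rack: blue plate 220 (x) by 226 mm (y), steel rails. Origin: underside centre, on the counter; x runs along the lanes from front lip (robot's side) to back stop. Lane centres y = +60 and -60 mm; lanes 78 mm wide inside, from x = -102 (lip) to +102 mm. Lane floor at z = 6 mm; rails and lip 13 mm, back stop 33 mm above it. Either lane may be the shaker's; the other holds the jar.
- old_shaker_mid (a point): The older shaker: clear glass salt shaker, grey domed cap, round, 44 mm in diameter, 90 mm tall, about 0.1 kg, straight sides up to 70 mm; stands in the back half of one lane of the rack. Point: its centre, 45 mm above its underside; z along its axis.
- new_shaker_mid (a point): The new shaker: same look and size (44 mm in diameter, 90 mm tall, about 0.1 kg); stands on the counter left of the rack, in front of the grill, near a spice jar and a red-capped timer (at least 65 mm from its centre to their sides). Point: its centre, 45 mm above its underside; z along its axis.
- rack_jar_mid (a point): Spice jar with black lid and red contents, 65 mm in diameter, 94 mm tall, in the back half of the rack's other lane; stays there. Point: its centre, 47 mm above its underside; z along its axis.
Mind the look-alikes: they are no part of the job. What is shaped like the part that bears new_shaker_mid but pink is not meant.

How it is judged:
By the outcome, as a careful person would: the job done as asked, in the order asked, and still so for the second after the job is handed in, with the robot touching nothing.
It also fails if it takes over 54 s, if anything falls off the work surface, if the arm or the gripper's body presses on something with over 40 N, if the wrist force passes 120 N, or if a joint passes its speed limit or range.

ROBOT

A 7-joint arm with a two-finger parallel gripper is mounted at the origin on a cart in front of the work surface, level with it; the furniture and walls round the work are solid. World frame = base frame: x ahead of the robot, y to its left, z up, the work surface at z = 0. Lengths are in m, angles in rad, forces in N, time in s.
With the tool pointing down it reaches from about 0.425 to 0.925 m from the base axis. Payload 6.8 kg.
Tool frame: the origin (TCP) lies on the centre line of the jaws, within the pads' length; the fingertips stand 25 mm ahead of it and the grasp point (between the pads) lies 6 mm ahead of it; z points along the fingers, y is the line along which they close (so a half turn about z gives the same grasp; the last joint's range is limited). The gripper opens to 85 mm and grips with 20 to 120 N. Pads are 22 mm wide; open, the fingers measure 114 mm over their backs; the gripper's body (76 mm by 85 mm) begins 54 mm behind the grasp point. The pads swing forward as they close: fully open they stand 13 mm farther back than shut.
Start: joints at [1.179, 0.477, 0.022, 1.555, -0.011, 1.109, -0.083], TCP at [0.189, -0.648, 0.256] pointing down, gripper open.
Joint ranges: [-2.96, 2.96], [-0.34, 2.1], [-1.41, 1.46], [0.24, 2.44], [-1.37, 4.51], [0.17, 1.92], [-2.96, 2.96]. Speed limits (rad/s): [2.39, 2.39, 3.14, 3.14, 3.14, 3.14, 3.14].

INTERFACE

Orientations are given as a rotation vector (axis times angle).
In Python, from bench import telemetry, grab_frame, job gives the robot as it stands.
- The arm moves only by the tool apply_moves, never from a script. Its argument "rows" is a list of rows, each a list of 2 entries, a list of its own where there are three numbers: the shift along the tool's x, y, z each as a share of 250 mm, from -1 to 1, then the turn, a rotation vector about the tool's x, y, z each as a share of pi rad, from -1 to 1. A call has 1 to 10 rows; each row is the pose to reach, as a shift and turn from the pose commanded when the call began, along the tool's axes at that moment, turning the shorter way round; what a row does not reach only later rows make up. A row lasts 1/8 s, in which the tool goes at most 62.5 mm and 10.7 degrees, less where a joint would pass 70% of its speed; a pose out of reach is approached as far as the arm can. A call with a number of a shift or a turn outside -1 to 1 is refused whole. A call with a gripper value outside its range is refused whole. "jaw" is the gripper's target within -1 to 1 (fully open at 1, half-way at 0, shut at -1), set as the call begins (left out, the last holds). The fingers move at their own pace and stop on an object; "newtons" is the grip in N (left out, the last holds). Time passes only in rows, so rows that repeat a pose let the fingers close. It gives the time, the measured TCP pose, the force, the opening and the grip force at its end, in the units of the state.
- telemetry.get_obs(): the state, without advancing time (a new reading comes with each control period).
- grab_frame(name): name is "scene" or "top" or "wrist"; returns a dict with "frame" (400x640x3 uint8, red, green, blue), "vertical_fov" (degrees; the focal length in pixels is half the picture's height over the tangent of half this angle, whatever the lens; pixels are square), "cx", "cy" (the principal point, pixels), "origin" and "attitude" of the camera in the world. Camera axes: x right, y up, looking along -z (the intrinsics and any distortion apply to the point x, -y, -z); pixel columns grow to the right and rows downward; lengths in m; the calibration is good to about 2 mm. A picture is of the moment at which its call begins. There is no depth.
- job.hand_in(): hands the job in; it is judged then, once.
The state is a dict: "clock": time; "joints": joint angles; "qvel": joint speeds; "tau": joint torques, N m; "tcp_pos": TCP position; "orientation": TCP orientation; "contact_force": force on the tool from outside, world axes, zero at the start; "moment": the same for the moment, N m; "grip_width": finger opening in m; "gripper_force": force on a finger pad.
Only numpy, scipy, OpenCV 4.12 (cv2) and the standard library are available. Lean on these libraries where they do the work, as an engineer would, in place of code of your own. Each camera call takes 0.05 s, during which the arm holds its last target. There are 200 camera calls.

## Working session

There is one attempt and no reset: what is moved stays moved. The work goes in short steps, Python scripts to look and compute and a tool call to move; the robot and the scene stay as the last step left them, time stands still between calls to the robot, and variables do not carry over. Pictures are saved under pics/ and viewed, at most 10 in all, crops included, and the job is handed in when it is done.

Besides the shell and the picture viewer there is one more tool, called after "Request:" as name(argument=value, ...) on one line, values as JSON. apply_moves: Moves the arm, as the interface text tells. Its arguments: {"type":"object","properties":{"rows":{"type":"array"},"jaw":{"type":"number"},"newtons":{"type":"number"}},"required":["rows"]}

```bash
mkdir -p pics; ls
python3 - <<'E'
from bench import telemetry, grab_frame
import cv2
o=telemetry.get_obs();print(o)
for n in("scene","top"):
    f=grab_frame(n);cv2.imwrite(f"pics/{n}0.png",f["frame"][:,:,::-1]);print(n,{k:v for k,v in f.items() if k!="frame"})
E
```

```text
pics
{'clock': 0.0, 'joints': array([ 1.17892146,  0.47779613,  0.02236655,  1.55645803, -0.01151774,
        1.10930132, -0.08310863]), 'qvel': array([ 0.00132176,  0.00241423, -0.00072505, -0.00022931, -0.00041052,
        0.00204563, -0.00153006]), 'tau': array([-8.34118055e-05, -5.96450758e+01,  1.60782259e+00, -2.81188881e+01,
        1.24867281e-02,  9.47058492e-03, -5.46988034e-06]), 'tcp_pos': array([ 0.18881078, -0.64748167,  0.25532608]), 'orientation': array([-3.10825209e+00, -4.43975621e-01,  6.12745368e-04]), 'contact_force': array([ 0.00811059, -0.02605191, -0.36067228]), 'moment': array([ 0.03548838,  0.04748023, -0.02732212]), 'gripper_force': 0.0, 'grip_width': 0.08561343855406763}
scene {'vertical_fov': 47.32652581689834, 'cx': 318.5336325948577, 'cy': 196.63109271489222, 'origin': array([ 0.24668755, -0.61867812,  0.79593961]), 'attitude': array([ 0.67063928, -0.15722681, -0.47980561])}
top {'vertical_fov': 46.867279360269855, 'cx': 320.6476182452564, 'cy': 195.83238402500444, 'origin': array([ 0.37437025, -0.06017261,  0.99053789]), 'attitude': array([ 0.12972811, -0.14632085, -1.54563422])}
```

View pics/scene0.png

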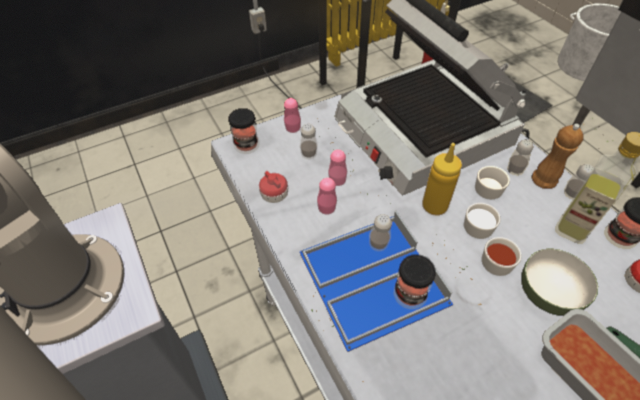

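View pics/top0.png

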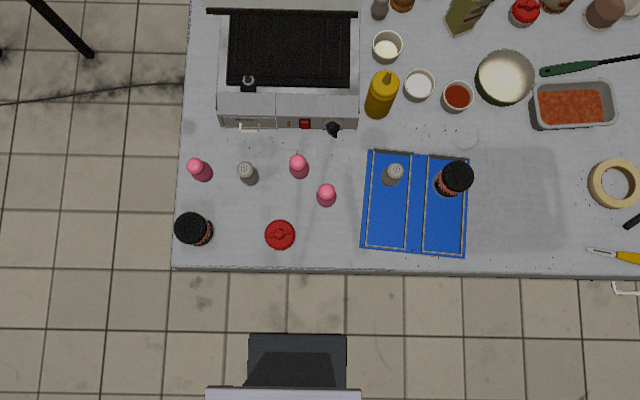

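Two clear glass, grey-capped candidates stand on the counter: top (247,172) / scene (308,140), and scene (520,155), which is beyond the rack to the right of the grill. The first is left of the rack, in front of the grill, near the jar and the red timer, so it fits. The pink ones at top (200,169), (298,166) and (326,194) are look-alikes. The old shaker is at top (393,174) in the left lane, and the jar is in the right lane. I'll confirm with an enlarged crop.

Run:
```python
import cv2
a=cv2.imread("pics/top0.png");s=cv2.imread("pics/scene0.png")
c=cv2.resize(a[140:265,170:480],None,fx=2.58,fy=2.4,interpolation=cv2.INTER_CUBIC)
c=cv2.resize(a[140:265,175:475],(750,312),interpolation=cv2.INTER_CUBIC)
d=cv2.resize(s[115:225,265:465],(500,275),interpolation=cv2.INTER_CUBIC)
import numpy as np
o=np.zeros((590,750,3),np.uint8);o[:312]=c;o[313:588,:500]=d
cv2.imwrite("pics/crop1.png",o)
```

```text
(no output)
```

View pics/crop1.png

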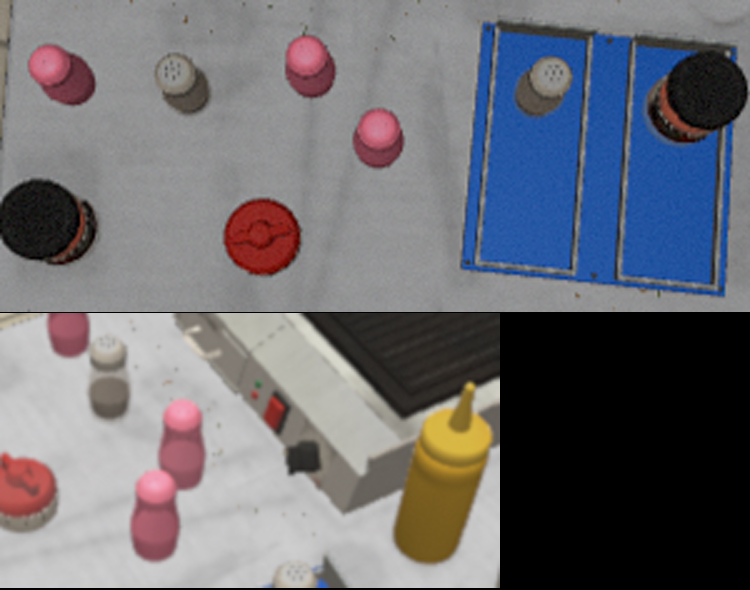

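The crop confirms the target. The new shaker is glass with a grey cap, its cap at crop (174,74). The old shaker's cap is at crop (551,76). The plate corners are at crop (484,23), (736,47), (724,295) and (461,268).

```bash
cat > h.py <<'E'
import numpy as np
from scipy.spatial.transform import Rotation as R
def ray(f,u,v,z,H=400):
    fl=H/2/np.tan(np.radians(f["vertical_fov"])/2)
    d=R.from_rotvec(f["attitude"]).apply([(u-f["cx"])/fl,-(v-f["cy"])/fl,-1])
    o=np.array(f["origin"]);return o+d*(z-o[2])/d[2]
def proj(f,p):
    fl=200/np.tan(np.radians(f["vertical_fov"])/2)
    c=R.from_rotvec(f["attitude"]).inv().apply(np.array(p)-f["origin"])
    return f["cx"]+fl*c[0]/-c[2], f["cy"]-fl*c[1]/-c[2]
E
python3 - <<'E'
from h import *
np.set_printoptions(precision=4,suppress=True)
T=dict(vertical_fov=46.867279,cx=320.6476,cy=195.8324,origin=[0.37437025,-0.06017261,0.99053789],attitude=[0.12972811,-0.14632085,-1.54563422])
S=dict(vertical_fov=47.326526,cx=318.5336,cy=196.6311,origin=[0.24668755,-0.61867812,0.79593961],attitude=[0.67063928,-0.15722681,-0.47980561])
P=lambda x,y,z:ray(T,174.8+x/2.5,139.8+y/2.5,z)
c=[P(x,y,.006) for x,y in[(484,23),(736,47),(724,295),(461,268)]]
print(np.array(c),[np.linalg.norm(c[i]-c[i-1]) for i in range(4)],np.mean(c,0))
e=(c[0]-c[3]+c[1]-c[2]);print("yaw",np.arctan2(e[1],e[0]))
print("new",P(174,74,.085),P(187,97,0))
print("old",P(551,76,.091),P(538,97,.006))
for n,(u,v,z) in dict(newcap=(308,129,.085),newbase=(308,150,.003),oldcap=(382,222,.088),oldbase=(380,241,.01)).items(): print("S",n,ray(S,u,v,z))
for n,(x,y,z) in dict(timer=(262,235,.03),pink1=(308,54,.085),pink0=(50,65,.085),pink2=(378,128,.085),jar=(40,218,.094),rjar=(707,92,.1)).items(): print(n,P(x,y,z))
E
```

```text
[[ 0.6573 -0.1723  0.006 ]
 [ 0.6405 -0.3952  0.006 ]
 [ 0.4228 -0.3769  0.006 ]
 [ 0.4411 -0.1531  0.006 ]] [np.float64(0.21704112701945757), np.float64(0.22348440397184824), np.float64(0.21846312259341674), np.float64(0.22459867743792342)] [ 0.5404 -0.2744  0.006 ]
yaw -0.08629215419566245
new [0.5864 0.0861 0.085 ] [0.5858 0.0874 0.    ]
old [ 0.5901 -0.2165  0.091 ] [ 0.5914 -0.2197  0.006 ]
S newcap [0.5866 0.0798 0.085 ]
S newbase [0.5911 0.0937 0.003 ]
S oldcap [ 0.5884 -0.2223  0.088 ]
S oldbase [ 0.596  -0.2169  0.01  ]
timer [0.4634 0.0152 0.03  ]
pink1 [ 0.6054 -0.0211  0.085 ]
pink0 [0.5915 0.1859 0.085 ]
pink2 [ 0.5458 -0.0787  0.085 ]
jar [0.4671 0.183  0.094 ]
rjar [ 0.5778 -0.3388  0.1   ]
```

Rack centre is (0.540,-0.274), yaw about -0.086, and the measured sides match 220 by 226 mm. Old shaker at lane x≈+45 mm, lane y≈+60, as it must be. Next I plan the hover above it.

```bash
cat >> h.py <<'E'
def go(p,yaw,state=None):
    """shares to reach world TCP p, tool down, jaw line along rack y turned by yaw"""
    from bench import telemetry
    o=telemetry.get_obs(); A=R.from_rotvec(o["orientation"]);best=None
    for k in(0,np.pi):
        B=R.from_euler("z",yaw+k)*R.from_euler("x",np.pi)
        w=(A.inv()*B).as_rotvec()
        if best is None or np.linalg.norm(w)<np.linalg.norm(best):best=w
    print("shift",np.round(A.inv().apply(np.array(p)-o["tcp_pos"])/.25,4),"turn",np.round(best/np.pi,4),"tcp",o["tcp_pos"].round(4),"j7",o["joints"].round(2))
E
python3 -c "
from h import *
go([.590,-.218,.2],-.086)
print(R.from_rotvec([-3.108,-.444,0]).as_matrix().round(2))"
```

```text
shift [ 2.0215 -1.1999  0.2235] turn [-5.000e-04  1.000e-04  1.177e-01] tcp [ 0.1888 -0.6476  0.2554] j7 [ 1.18  0.48  0.02  1.56 -0.01  1.11 -0.08]
[[ 0.96  0.28 -0.  ]
 [ 0.28 -0.96  0.  ]
 [ 0.   -0.   -1.  ]]
```

Request:
apply_moves(rows=[[[0.2, -0.12, 0.02], [0, 0, 0.03]], [[0.4, -0.24, 0.04], [0, 0, 0.06]], [[0.6, -0.36, 0.06], [0, 0, 0.09]], [[0.8, -0.48, 0.08], [0, 0, 0.118]], [[1, -0.6, 0.1], [0, 0, 0.118]], [[1, -0.6, 0.1], [0, 0, 0.118]], [[1, -0.6, 0.1], [0, 0, 0.118]]], jaw=1, newtons=30)

```text
clock: 0.98
tcp_pos: [0.3867, -0.4341, 0.2311]
orientation: [3.139, -0.136, -0.001]
contact_force: [-0.8, -0.5, 0.1]
grip_width: 0.0852
gripper_force: 0.0
```

```bash
python3 -c "
from h import *
go([.590,-.218,.2],-.086)"
```

```text
shift [ 0.7357 -0.9316  0.1236] turn [ 0.      0.0002 -0.0002] tcp [ 0.3867 -0.4341  0.2311] j7 [ 0.73  0.35  0.    1.81 -0.    0.98 -0.92]
```

Request:
apply_moves(rows=[[[0.15, -0.19, 0.02], [0, 0, 0]], [[0.3, -0.38, 0.05], [0, 0, 0]], [[0.45, -0.57, 0.07], [0, 0, 0]], [[0.6, -0.76, 0.1], [0, 0, 0]], [[0.736, -0.932, 0.124], [0, 0, 0]], [[0.736, -0.932, 0.124], [0, 0, 0]], [[0.736, -0.932, 0.124], [0, 0, 0]]])

```text
clock: 1.85
tcp_pos: [0.5895, -0.2202, 0.2]
orientation: [3.137, -0.14, -0.002]
contact_force: [-0.7, -1.1, -0.2]
grip_width: 0.0855
gripper_force: 0.0
```

Run:
```python
from h import *
from bench import grab_frame
import cv2
f=grab_frame("wrist");o=f["frame"][:,:,::-1].copy();print({k:v for k,v in f.items() if k!="frame"})
cv2.imwrite("pics/w1.png",o)
for p in([.590,-.218,.096],[.590,-.218,.006]):print(proj(f,p))
go([.590,-.218,.064],-.086)
```

```text
{'vertical_fov': 65.07393900328444, 'cx': 314.8716541080203, 'cy': 200.76818171296406, 'origin': array([ 0.66242817, -0.22627555,  0.31764499]), 'attitude': array([-0.22429995,  0.24336304, -1.64716753])}
(np.float64(312.1361939774964), np.float64(208.04999666184943))
(np.float64(312.76975638757693), np.float64(180.44897607135454))
shift [ 0.0025 -0.0121  0.5448] turn [ 0.0005  0.0003 -0.0015] tcp [ 0.5892 -0.2208  0.2002] j7 [ 0.32  0.46 -0.08  1.72  0.05  0.96 -1.44]
```

View pics/w1.png

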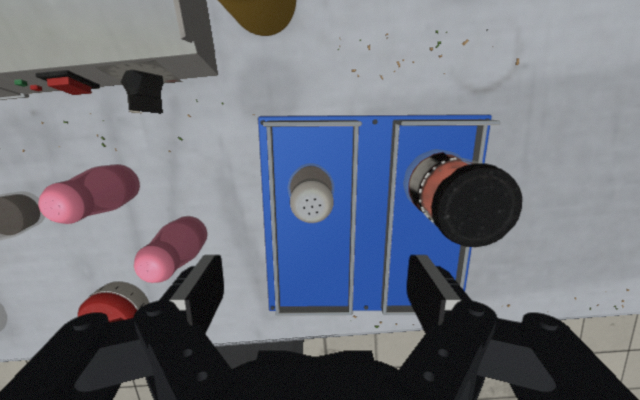

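The wrist view shows the cap at (312,205), against a prediction of (312,208), so it is within 2 mm. Plate corners are at (260,117), (491,115) and (269,311).

Request:
apply_moves(rows=[[[0.005, -0.011, 0.15], [0, 0, 0]], [[0.005, -0.011, 0.3], [0, 0, 0]], [[0.005, -0.011, 0.42], [0, 0, 0]], [[0.005, -0.011, 0.5], [0, 0, 0]], [[0.005, -0.011, 0.545], [0, 0, 0]], [[0.005, -0.011, 0.545], [0, 0, 0]], [[0.005, -0.011, 0.545], [0, 0, 0]]])

```text
clock: 2.78
tcp_pos: [0.5928, -0.2156, 0.0652]
orientation: [3.138, -0.137, 0.003]
contact_force: [0.1, -0.3, 0.0]
grip_width: 0.0853
gripper_force: 0.0
```

Run:
```python
from h import *
f=dict(vertical_fov=65.073939,cx=314.87165,cy=200.76818,origin=[ 0.66242817, -0.22627555,  0.31764499],attitude=[-0.22429995,  0.24336304, -1.64716753])
print(ray(f,312,205,.094))
a,b,c=[ray(f,*p,.006) for p in[(260,117),(491,115),(269,311)]];print(a,b,c,np.linalg.norm(a-b),np.linalg.norm(a-c),(b+c)/2,np.arctan2(*(a-c)[1::-1]),np.arctan2(*(a-b)[:2]))
```

```text
[ 0.5917481  -0.21804443  0.094     ]
[ 0.65675387 -0.1732055   0.006     ] [ 0.63878737 -0.39425919  0.006     ] [ 0.43966195 -0.15312618  0.006     ] 0.22178260989684984 0.21801853138207264 [ 0.53922466 -0.27369268  0.006     ] -0.0922298614488357 0.08109835331374537
```

Request:
apply_moves(rows=[[[0, 0, 0], [0, 0, 0]], [[0, 0, 0], [0, 0, 0]], [[0, 0, 0], [0, 0, 0]], [[0, 0, 0], [0, 0, 0]], [[0, 0, 0], [0, 0, 0]], [[0, 0, 0], [0, 0, 0]], [[0, 0, 0], [0, 0, 0]], [[0, 0, 0], [0, 0, 0]]], jaw=-1, newtons=30)

```text
clock: 3.78
tcp_pos: [0.5924, -0.2155, 0.0648]
orientation: [3.138, -0.137, 0.001]
contact_force: [-1.7, -0.9, 5.3]
grip_width: 0.0386
gripper_force: 29.9
```

Run:
```python
from h import *
c=np.array([.540,-.274]);y=-.087;ax=np.array([np.cos(y),np.sin(y)]);ay=np.array([-ax[1],ax[0]])
from bench import telemetry
t=telemetry.get_obs()["tcp_pos"];print("rackframe",(t[:2]-c)@ax,(t[:2]-c)@ay)
p=c+ax*-.073+ay*.06;print(p)
go([*p,t[2]],-.087)
```

```text
rackframe 0.04710169028077981 0.06278113886675078
[ 0.47248951 -0.20788394]
shift [-4.804e-01  1.120e-02 -4.000e-04] turn [ 0.0001 -0.0003 -0.    ] tcp [ 0.5924 -0.2155  0.0648] j7 [ 0.31  0.63 -0.08  1.8   0.07  0.72 -1.47]
```

Grip width reads 38.6 mm, not 44. I'll lift a little and check.

Request:
apply_moves(rows=[[[0, 0, -0.04], [0, 0, 0]], [[0, 0, -0.08], [0, 0, 0]], [[0, 0, -0.1], [0, 0, 0]], [[0, 0, -0.1], [0, 0, 0]]])

```text
clock: 4.28
tcp_pos: [0.5923, -0.2153, 0.0897]
orientation: [3.138, -0.137, 0.002]
contact_force: [0.1, 0.6, -1.7]
grip_width: 0.0387
gripper_force: 30.0
```

Run:
```python
from h import *
from bench import grab_frame
import cv2
f=grab_frame("wrist");a=f["frame"][:,:,::-1]
s=grab_frame("scene")["frame"][:,:,::-1]
o=np.vstack([cv2.resize(a[100:400,140:500],(480,400))[:300],cv2.resize(s[170:320,280:520],(480,300))])
cv2.imwrite("pics/w2.png",o)
```

```text
(no output)
```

View pics/w2.png

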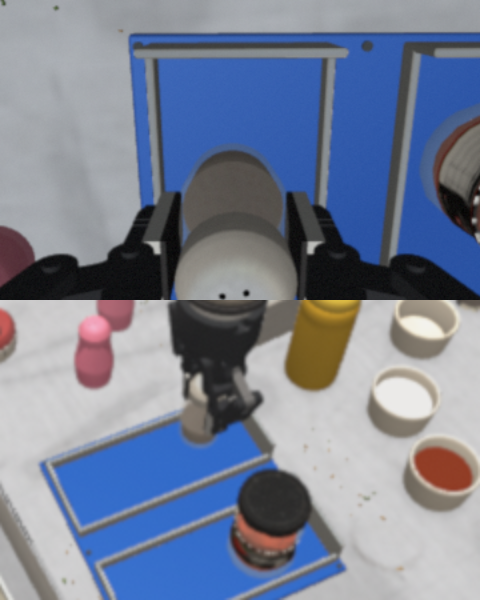

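The shaker is held upright between the pads, lifted clear of the floor. Now I carry it to the lip.

Request:
apply_moves(rows=[[[-0.1, 0.003, 0], [0, 0, 0]], [[-0.2, 0.005, 0], [0, 0, 0]], [[-0.3, 0.008, 0], [0, 0, 0]], [[-0.4, 0.011, 0], [0, 0, 0]], [[-0.482, 0.011, 0], [0, 0, 0]], [[-0.482, 0.011, 0], [0, 0, 0]], [[-0.482, 0.011, 0.05], [0, 0, 0]], [[-0.482, 0.011, 0.08], [0, 0, 0]], [[-0.482, 0.011, 0.098], [0, 0, 0]], [[-0.482, 0.011, 0.098], [0, 0, 0]]])

```text
clock: 5.62
tcp_pos: [0.4723, -0.2073, 0.0648]
orientation: [-3.138, 0.136, 0.0]
contact_force: [-2.4, 0.7, 6.7]
grip_width: 0.0381
gripper_force: 31.2
```

```bash
cat >> h.py <<'E'
def rk(x,y):
    c=np.array([.540,-.274]);a=-.087
    return c+np.array([np.cos(a)*x-np.sin(a)*y,np.sin(a)*x+np.cos(a)*y])
def rf(p):
    d=np.array(p[:2])-[.540,-.274];a=-.087
    return np.array([np.cos(a)*d[0]+np.sin(a)*d[1],-np.sin(a)*d[0]+np.cos(a)*d[1]])
E
python3 -c "
from h import *
from bench import telemetry
o=telemetry.get_obs();print(o['tcp_pos'],rf(o['tcp_pos']),o['contact_force'],o['grip_width'])
go([*rk(-.073,.06),.065],-.087)"
```

```text
[ 0.47227929 -0.20729997  0.06478254] [-0.07326016  0.06056349] [-2.42455687  0.69212435  6.72677486] 0.038120835287891355
shift [ 0.001   0.0023 -0.0009] turn [-0.0001  0.      0.0001] tcp [ 0.4723 -0.2073  0.0648] j7 [ 0.36  0.49 -0.09  2.07  0.08  0.58 -1.43]
```

Request:
apply_moves(rows=[[[0, 0, 0], [0, 0, 0]], [[0, 0, 0], [0, 0, 0]], [[0, 0, 0], [0, 0, 0]], [[0, 0, 0], [0, 0, 0]], [[0, 0, 0], [0, 0, 0]], [[0, 0, -0.1], [0, 0, 0]], [[0, 0, -0.25], [0, 0, 0]], [[0, 0, -0.45], [0, 0, 0]], [[0, 0, -0.6], [0, 0, 0]], [[0, 0, -0.6], [0, 0, 0]]], jaw=1)

```text
clock: 6.88
tcp_pos: [0.4736, -0.2082, 0.2177]
orientation: [3.137, -0.137, 0.01]
contact_force: [0.3, 0.4, -0.8]
grip_width: 0.0853
gripper_force: 0.0
```

Run:
```python
from h import *
from bench import grab_frame
import cv2
a=grab_frame("top")["frame"][:,:,::-1];f=grab_frame("wrist");b=f["frame"][:,:,::-1]
print({k:v for k,v in f.items() if k!="frame"})
cv2.imwrite("pics/w3.png",b)
go([.587,.086,.21],0.0)
```

```text
{'vertical_fov': 65.07393900328444, 'cx': 314.8716541080203, 'cy': 200.76818171296406, 'origin': array([ 0.54477304, -0.2137058 ,  0.33361393]), 'attitude': array([-0.22121993,  0.24021107, -1.64504906])}
shift [ 0.3584 -1.2096  0.0174] turn [ 0.     -0.     -0.0277] tcp [ 0.4715 -0.2075  0.2144] j7 [ 0.38  0.27 -0.1   1.97  0.03  0.9  -1.4 ]
```

View pics/w3.png

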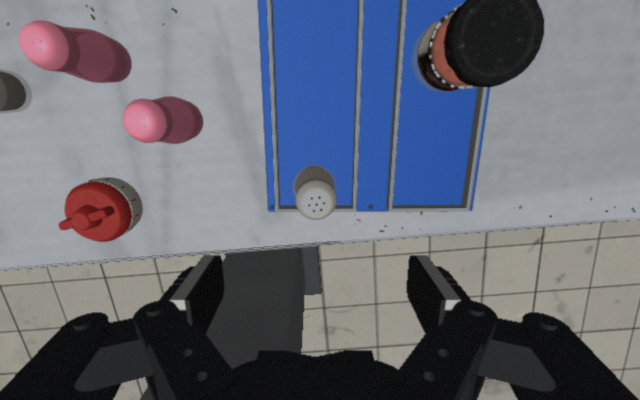

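The old shaker stands upright near the lip, cap at (315,199), and the jar hasn't moved. On to the new shaker.

Request:
apply_moves(rows=[[[0.06, -0.2, 0], [0, 0, 0]], [[0.12, -0.4, 0], [0, 0, 0]], [[0.18, -0.6, 0.01], [0, 0, 0]], [[0.24, -0.8, 0.01], [0, 0, -0.028]], [[0.3, -1, 0.01], [0, 0, -0.028]], [[0.3, -1, 0.01], [0, 0, -0.028]], [[0.3, -1, 0.01], [0, 0, -0.028]]])

```text
clock: 7.85
tcp_pos: [0.5672, 0.0345, 0.2104]
orientation: [3.141, 0.002, -0.005]
contact_force: [-0.0, -0.3, 0.7]
grip_width: 0.0858
gripper_force: 0.0
```

Run:
```python
from h import *
from bench import grab_frame
import cv2
f=grab_frame("wrist");cv2.imwrite("pics/w4.png",f["frame"][:,:,::-1]);print({k:v for k,v in f.items() if k!="frame"})
print(proj(f,[.587,.086,.088]),proj(f,[.587,.086,0]))
go([.587,.086,.2],0)
```

```text
{'vertical_fov': 65.07393900328444, 'cx': 314.8716541080203, 'cy': 200.76818171296406, 'origin': array([0.64057083, 0.03499348, 0.32784731]), 'attitude': array([-0.23344669,  0.232023  , -1.55709654])}
(np.float64(249.2913152775725), np.float64(176.56742520607736)) (np.float64(265.9989743720475), np.float64(158.2606279654477))
shift [ 0.079  -0.2096  0.0424] turn [ 0.0003  0.0008 -0.0001] tcp [0.5672 0.0336 0.2107] j7 [ 0.01  0.36 -0.23  1.85  0.1   0.94 -1.83]
```

View pics/w4.png

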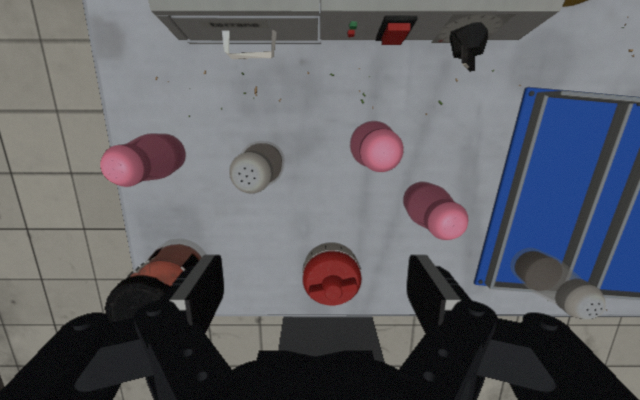

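The new shaker's cap is at (251,172), about 3 mm farther in x than predicted, so it stands at ≈(0.589,0.0855). Clear room for the fingers either side.

Request:
apply_moves(rows=[[[0.087, -0.2, 0.04], [0, 0, 0]], [[0.087, -0.208, 0.08], [0, 0, 0]], [[0.087, -0.208, 0.1], [0, 0, 0]], [[0.087, -0.208, 0.25], [0, 0, 0]], [[0.087, -0.208, 0.4], [0, 0, 0]], [[0.087, -0.208, 0.52], [0, 0, 0]], [[0.087, -0.208, 0.58], [0, 0, 0]], [[0.087, -0.208, 0.61], [0, 0, 0]], [[0.087, -0.208, 0.61], [0, 0, 0]], [[0.087, -0.208, 0.61], [0, 0, 0]]])

```text
clock: 9.15
tcp_pos: [0.5906, 0.0871, 0.0606]
orientation: [-3.141, -0.001, -0.003]
contact_force: [0.5, 0.6, 0.4]
grip_width: 0.0853
gripper_force: 0.0
```

Request:
apply_moves(rows=[[[0, 0, 0], [0, 0, 0]], [[0, 0, 0], [0, 0, 0]], [[0, 0, 0], [0, 0, 0]], [[0, 0, 0], [0, 0, 0]], [[0, 0, 0], [0, 0, 0]], [[0, 0, 0], [0, 0, 0]], [[0, 0, 0], [0, 0, 0]], [[0, 0, 0], [0, 0, 0]]], jaw=-1, newtons=30)

```text
clock: 10.15
tcp_pos: [0.5902, 0.0869, 0.0602]
orientation: [3.141, 0.001, 0.001]
contact_force: [-1.4, -0.9, 5.1]
grip_width: 0.0381
gripper_force: 29.8
```

```bash
python3 -c "
from h import *
go([*rk(0.005,.06),.26],-.087)"
```

```text
shift [-0.1605  1.2064 -0.799 ] turn [ 0.0001 -0.0002  0.028 ] tcp [0.5902 0.0869 0.0602] j7 [-0.1   0.6  -0.2   1.88  0.18  0.68 -1.98]
```

Request:
apply_moves(rows=[[[0, 0, -0.15], [0, 0, 0]], [[0, 0, -0.35], [0, 0, 0]], [[0, 0, -0.55], [0, 0, 0]], [[0, 0.05, -0.64], [0, 0, 0]], [[-0.05, 0.2, -0.64], [0, 0, 0]], [[-0.08, 0.4, -0.64], [0, 0, 0.01]], [[-0.1, 0.6, -0.64], [0, 0, 0.02]], [[-0.15, 0.8, -0.64], [0, 0, 0.028]], [[-0.2, 1, -0.64], [0, 0, 0.028]], [[-0.2, 1, -0.64], [0, 0, 0.028]]])

```text
clock: 11.4
tcp_pos: [0.538, -0.1685, 0.2191]
orientation: [3.136, -0.15, -0.002]
contact_force: [0.3, -0.4, -1.0]
grip_width: 0.0384
gripper_force: 30.5
```

```bash
python3 -c "
from h import *
go([*rk(-0.005,.0605),.18],-.087)"
```

```text
shift [0.0263 0.1771 0.1569] turn [ 0.0008  0.0005 -0.0027] tcp [ 0.538  -0.1685  0.2191] j7 [ 0.3   0.34 -0.14  1.86  0.06  0.95 -1.53]
```

Request:
apply_moves(rows=[[[0.026, 0.12, 0.02], [0, 0, -0.003]], [[0.026, 0.177, 0.08], [0, 0, -0.003]], [[0.026, 0.177, 0.157], [0, 0, -0.003]], [[0.026, 0.177, 0.25], [0, 0, -0.003]], [[0.026, 0.177, 0.32], [0, 0, -0.003]], [[0.026, 0.177, 0.4], [0, 0, -0.003]], [[0.026, 0.177, 0.4], [0, 0, -0.003]], [[0.026, 0.177, 0.4], [0, 0, -0.003]]])

```text
clock: 12.4
tcp_pos: [0.5432, -0.2074, 0.1199]
orientation: [-3.139, 0.121, -0.001]
contact_force: [0.7, 0.0, -0.4]
grip_width: 0.0378
gripper_force: 30.5
```

Run:
```python
from h import *
from bench import grab_frame
import cv2
f=grab_frame("wrist");a=f["frame"][:,:,::-1];s=grab_frame("scene")["frame"][:,:,::-1]
cv2.imwrite("pics/w5.png",np.hstack([cv2.resize(a[60:400,140:500],(400,378)),cv2.resize(s[150:339,260:460],(400,378))]))
from bench import telemetry
print(rf(telemetry.get_obs()["tcp_pos"]))
go([*rk(-0.005,.0605),.066],-.087)
```

```text
[-0.00238876  0.06636088]
shift [-0.011   0.0233  0.2177] turn [ 0.0001 -0.0005  0.003 ] tcp [ 0.5434 -0.2077  0.1204] j7 [ 0.35  0.49 -0.12  1.89  0.08  0.76 -1.46]
```

View pics/w5.png

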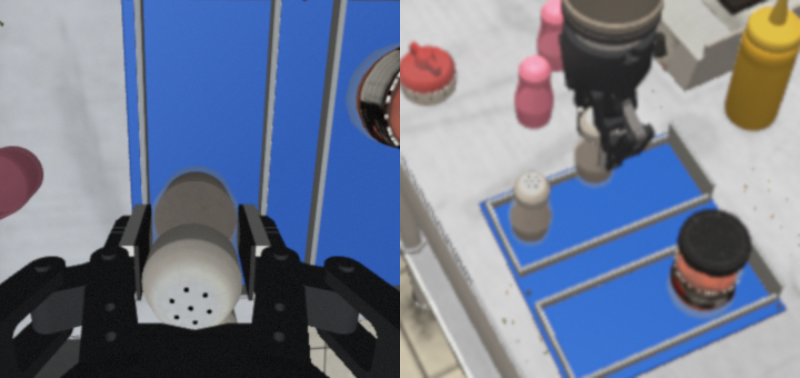

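The new shaker is held upright over the lane, with the old one standing clear in front (right half, ≈(530,205)). Lowering.

Request:
apply_moves(rows=[[[-0.011, 0.023, 0.04], [0, 0, 0.003]], [[-0.011, 0.023, 0.1], [0, 0, 0.003]], [[-0.011, 0.023, 0.15], [0, 0, 0.003]], [[-0.011, 0.023, 0.19], [0, 0, 0.003]], [[-0.011, 0.023, 0.21], [0, 0, 0.003]], [[-0.011, 0.023, 0.21], [0, 0, 0.003]], [[-0.011, 0.023, 0.21], [0, 0, 0.003]]])

```text
clock: 13.38
tcp_pos: [0.5398, -0.2132, 0.0672]
orientation: [3.139, -0.136, 0.001]
contact_force: [-0.8, -0.3, -0.7]
grip_width: 0.0381
gripper_force: 30.5
```

Request:
apply_moves(rows=[[[0, 0, 0.004], [0, 0, 0]], [[0, 0, 0.008], [0, 0, 0]], [[0, 0, 0.008], [0, 0, 0]], [[0, 0, 0.008], [0, 0, 0]]])

```text
clock: 13.88
tcp_pos: [0.5401, -0.2133, 0.0662]
orientation: [3.138, -0.137, 0.002]
contact_force: [-3.8, 1.1, 8.0]
grip_width: 0.0381
gripper_force: 31.9
```

Floor contact at 8 N. Releasing and retreating upward.

Request:
apply_moves(rows=[[[0, 0, 0], [0, 0, 0]], [[0, 0, 0], [0, 0, 0]], [[0, 0, 0], [0, 0, 0]], [[0, 0, 0], [0, 0, 0]], [[0, 0, 0], [0, 0, 0]], [[0, 0, -0.1], [0, 0, 0]], [[0, 0, -0.25], [0, 0, 0]], [[0, 0, -0.45], [0, 0, 0]], [[0, 0, -0.6], [0, 0, 0]], [[0, 0, -0.6], [0, 0, 0]]], jaw=1)

```text
clock: 15.12
tcp_pos: [0.5415, -0.2137, 0.2185]
orientation: [3.137, -0.137, 0.01]
contact_force: [0.2, -0.0, -0.5]
grip_width: 0.0854
gripper_force: 0.0
```

Run:
```python
from h import *
from bench import grab_frame
import cv2
f=grab_frame("wrist");a=f["frame"][:,:,::-1];s=grab_frame("scene")["frame"][:,:,::-1]
print({k:v for k,v in f.items() if k!="frame"})
cv2.imwrite("pics/w6.png",np.hstack([cv2.resize(a[60:400,140:500],(400,378)),cv2.resize(s[150:339,260:460],(400,378))]))
for x in(-.073,-.005):print(proj(f,[*rk(x,.06),.094]))
```

```text
{'vertical_fov': 65.07393900328444, 'cx': 314.8716541080203, 'cy': 200.76818171296406, 'origin': array([ 0.61348802, -0.21960302,  0.33672832]), 'attitude': array([-0.21896781,  0.23660955, -1.64555411])}
(np.float64(315.15938285905014), np.float64(277.7644928133559))
(np.float64(315.17328559238166), np.float64(202.9842023728129))
```

View pics/w6.png

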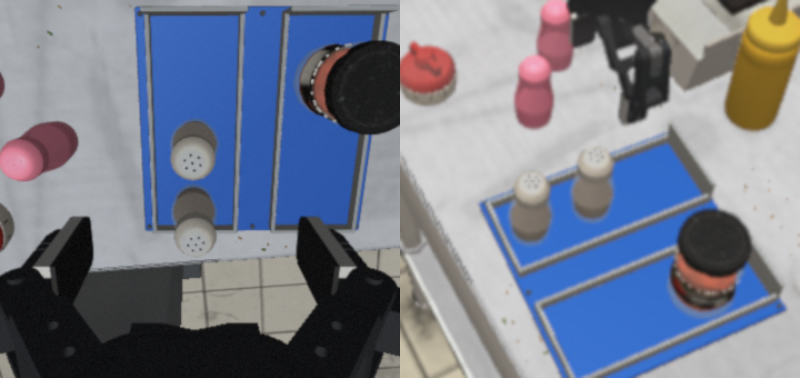

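Both shakers stand upright in the lane (caps at crop (195,235) and (192,156)), and the jar hasn't moved. One check of the lip gap, from the earlier frame and this one.

Run:
```python
from h import *
b=dict(vertical_fov=65.073939,cx=314.87165,cy=200.76818)
f3=dict(b,origin=[0.54477304,-0.2137058,0.33361393],attitude=[-0.22121993,0.24021107,-1.64504906])
f6=dict(b,origin=[0.61348802,-0.21960302,0.33672832],attitude=[-0.21896781,0.23660955,-1.64555411])
print(rf(ray(f3,315,199,.094)),rf(ray(f6,140+195*.9,60+237*.9,.094)),rf(ray(f6,140+192*.9,60+157*.9,.094)))
# lip top seen in w3 at (245..,209), top of lip z=.019; plate front edge (270,212)
print("lip",rf(ray(f3,345,209,.019)),"plate",rf(ray(f3,270,212,.006)))
```

```text
[-0.07068206  0.06021329] [-0.06865222  0.0597056 ] [-0.0035778   0.06191708]
lip [-0.10366367  0.02845204] plate [-0.11138654  0.10972584]
```

The gap to the lip is about 9 mm, both shakers are on the lane's centre line, and the robot is clear of everything.

```bash
python3 -c "
from bench import job
print(job.hand_in())"
```

```text
the job is handed in; nothing more can be done
None
```

The job is handed in at about 15 s of the 54 s allowed: the old shaker stands upright about 9 mm from the lip, the new one stands upright behind it in the same lane, and the spice jar was not touched.

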